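Slide a crate under the pear lane and let the pair down with the stick

ROBOT

A 7-joint arm with a two-finger parallel gripper is mounted at the origin on the work surface. World frame = base frame: x ahead of the robot, y to its left, z up, the work surface at z = 0. Lengths are in m, angles in rad, forces in N, time in s.
With the tool pointing down it reaches from about 0.4 to 0.85 m from the base axis. Payload 4.5 kg.
Tool frame: the origin (TCP) lies at the very end of the fingers, on their centre line; the grasp point (between the pads) lies 19 mm behind it (r.pinch_z is the distance from the TCP to the grasp point, in m); z points along the fingers, y is the line along which they close (so a half turn about z gives the same grasp; the last joint's range is limited). The gripper opens to 88 mm and grips with 3 to 60 N. Pads are 18 mm wide; open, the fingers measure 123 mm over their backs; the gripper's body (75 mm by 187 mm) begins 45 mm behind the grasp point.
Start: joints at [1.213, 0.689, -0.195, 1.565, 0.157, 0.902, -0.215], TCP at [0.239, -0.578, 0.206] pointing down, gripper open.
Joint ranges: [-3.01, 3.01], [-0.46, 2.08], [-1.47, 1.51], [0.13, 2.56], [-1, 4.14], [0.04, 2.09], [-2.66, 2.66]. Speed limits (rad/s): [2.57, 2.57, 3.14, 3.14, 3.14, 3.14, 3.14].

INTERFACE

Orientations are given as a unit quaternion [x, y, z, w].
In Python, from plant import r, cams gives the robot as it stands.
- The arm moves only by the shell command python3 -m pendant 'ROWS' [FORCE]. ROWS is JSON, a list of rows, each a list of 3 entries, a list of its own where there are three numbers: the closure, from -1 (fully open) to 1 (shut), then the shift along the tool's x, y, z in mm, then the turn, a rotation vector about the tool's x, y, z in degrees. A call has 1 to 8 rows; each row shifts and turns the commanded pose from where the row before left it, along the tool's axes as they then stand; what a row does not reach is not made up. A row lasts 1/8 s, in which the tool goes at most 62.5 mm and 10.7 degrees, less where a joint would pass 70% of its speed; a pose out of reach is approached as far as the arm can. A call with a gripper value outside its range is refused whole. The fingers move at their own pace and stop on an object; FORCE is the grip in N (left out, the last holds). Time passes only in rows, so rows that do not move let the fingers close. It gives the time, the measured TCP pose, the force, the opening and the grip force at its end, in the units of the state.
- r.get_state(): the state, without advancing time (a new reading comes with each control period).
- cams.snapshot(name): name is "scene" or "top" or "wrist"; returns a dict with "img" (384x512x3 uint8, red, green, blue), "camera_matrix" (3x3 intrinsics, pixels), "camera_from_world" (4x4, takes a point from world to camera coordinates); the wrist camera has in their place "tool_from_camera" (4x4, takes a point from camera to tool coordinates, whose origin is the TCP and whose axes are the flange's). Camera axes: x right, y up, looking along -z (the intrinsics and any distortion apply to the point x, -y, -z); pixel columns grow to the right and rows downward; lengths in m; the calibration is good to about 2 mm. A picture is of the moment at which its call begins: read the wrist's pose just before it. There is no depth.
- r.finish_job(): hands the job in; it is judged then, once.
The state is a dict: "clock": time; "q": joint angles; "qd": joint speeds; "joint_torque": joint torques, N m; "tool_pos": TCP position; "eef_rot": TCP orientation; "contact_force": force on the tool from outside, world axes, zero at the start; "moment": the same for the moment, N m; "opening": opening from 0.0 (shut) to 1.0 (fully open); "finger_force": force on a finger pad.
Only numpy, scipy, OpenCV 4.12 (cv2) and the standard library are available. Lean on these libraries where they do the work, as an engineer would, in place of code of your own. Each camera call takes 0.05 s, during which the arm holds its last target. There are 200 camera calls.

TASK

Bring the empty crate to the lane of the fruit rack where two pears wait: set it down on the bench at the mouth of that lane's bay, lengthwise, let go of it, then take it again and slide it fully home under the lane's lip. Then tilt the stick on the console well over to that lane's side and hold it there until both pears have rolled into the crate, bring it back to the middle and let go. Leave the single pear waiting in the other lane, keep off the fruit and the gate, and leave the other things on the bench alone.

Things in the scene. Friction and masses are not known exactly. Their poses are not given: they have to be found in the camera images.
- crate: Empty shallow green packing crate, 190 (x) x 130 (y) x 68 mm tall, walls 4 mm thick, padded floor 15 mm up, loose, 0.28 kg. Origin: centre of its underside. Both ends are alike. A wall can be pinched from above; carry it by the middle of a long side, 63 mm from its centre.
- rack: Fruit rack fixed on the bench: two lanes side by side, 86 mm wide inside, 300 mm long, sloping 7 degrees down to the robot. Origin: on the bench under the middle between the lanes' lower lips; +x up the lanes (away from the robot), +y to the left lane. Lips 85 mm above the bench at x = 0, lane centres at y = +85 and -85 mm. A gear motor 225 mm tall stands between them.
- left_bay (a point): Where the crate's origin lies when home in the left bay: on the bench, 73 mm before and 85 mm left of the rack's origin, crate lengthwise (its x along the rack's x), far end at the stop 95 mm further in, 22 mm behind the lip. The bay is open to the robot; guides 55 mm tall run along both sides, 144 mm apart inside, from x = +98 to -12 mm of this point, then flare out to -40 mm.
- right_bay (a point): The same point of the right bay, before the right lane: on the bench, 73 mm before and 85 mm right (-y) of the rack's origin. Same guides and stop. With the guides beside it the crate's long sides leave no room for fingers; its near end stays free.
- console: Grey control box screwed to the bench, 130 x 110 mm, top 58 mm above the bench, with the stick on top. Origin: centre of its underside; +x to its far side (towards the rack), +y its left.
- knob (a point): Centre of the stick's black ball knob, 36 mm in diameter. Upright it lies 15 mm ahead (+x) of the console's origin and 116 mm above the bench. It moves across the console (y) on an arc of 60 mm radius about the pivot, which lies 60 mm below, in the console's top.
- stick (a joint): Tilt of the stick, rad: 0 upright, + to the console's left (+y), - to its right, stops at +-0.42; it tilts only left or right. A spring centres it: about 3.5 N at the knob at full tilt, and the gate may add 1 N. Left works the rack's left lane, right the right lane. Pears pass the gate only with the stick over by about 0.3 or more.
- rocker (a joint): The gate: a steel rocker bar across both lips, pivoted in the middle 185 mm above the bench, a stop finger hanging before each lane. rad: 0 level, both lanes shut; + left end up (left lane open), - right end up. It follows the stick at once: 1.75 times its tilt.
- pear_a: Japanese pear, a ball 78 mm in diameter, 0.27 kg: the first (at the gate) of the two that wait in one lane. Origin: its centre.
- pear_b: Pear like it: the second of the two, right behind the first. Origin: its centre.
- pear_c: Pear like them: the single one in the other lane. Origin: its centre.
- ink_tin: Closed ink-pad tin, 118 x 78 x 22 mm, origin at the centre of its underside. Bystander.
- stamp: Wooden hand stamp standing on the bench, 75 x 45 mm, 74 mm tall, origin at the centre of its underside. Bystander.
- tray_stack: Small stack of green moulded trays, 164 x 114 x 30 mm, origin at the centre of its underside. Bystander.
Mind the look-alikes: they are no part of the job. What is shaped like the crate but orange or yellow is not meant.

How it is judged:
On the way, in this order (a step that is already met when the one before it is completed fails the run):
1. the crate stands flat on the bench at the mouth of the bay with two pears, lengthwise, more than 20 mm short of home, let go of (((y of pear_a in the frame of rack above 0 m and x of crate in the frame of left_bay between -0.25 and -0.02 m and y of crate in the frame of left_bay between -0.025 and 0.025 m and height (world z) of crate below 0.006 m and angle between crate's own z axis and vertical below 0.05 rad and angle between the x axis of crate and the x axis of rack, either way round below 0.2 rad) or (y of pear_a in the frame of rack below 0 m and x of crate in the frame of right_bay between -0.25 and -0.02 m and y of crate in the frame of right_bay between -0.025 and 0.025 m and height (world z) of crate below 0.006 m and angle between crate's own z axis and vertical below 0.05 rad and angle between the x axis of crate and the x axis of rack, either way round below 0.2 rad)) and contact force between the fingers and crate below 0.1 N and linear speed of crate below 0.02 m/s), for 0.2 s.
2. the crate is home in that bay (within 15 mm of the stop, 12 mm sideways) (((y of pear_a in the frame of rack above 0 m and x of crate in the frame of left_bay above -0.015 m and y of crate in the frame of left_bay between -0.012 and 0.012 m and height (world z) of crate below 0.006 m and angle between crate's own z axis and vertical below 0.05 rad) or (y of pear_a in the frame of rack below 0 m and x of crate in the frame of right_bay above -0.015 m and y of crate in the frame of right_bay between -0.012 and 0.012 m and height (world z) of crate below 0.006 m and angle between crate's own z axis and vertical below 0.05 rad))), for 0.2 s.
3. with the crate home the stick is held over to that lane's side (more than 0.25 rad) for half a second (((y of pear_a in the frame of rack above 0 m and x of crate in the frame of left_bay above -0.015 m and y of crate in the frame of left_bay between -0.012 and 0.012 m and height (world z) of crate below 0.006 m and angle between crate's own z axis and vertical below 0.05 rad) or (y of pear_a in the frame of rack below 0 m and x of crate in the frame of right_bay above -0.015 m and y of crate in the frame of right_bay between -0.012 and 0.012 m and height (world z) of crate below 0.006 m and angle between crate's own z axis and vertical below 0.05 rad)) and ((y of pear_a in the frame of rack above 0 m and value of joint stick above 0.25 rad) or (y of pear_a in the frame of rack below 0 m and value of joint stick below -0.25 rad))), for 0.5 s.
At the end, for the whole second after the job is handed in: The crate stands flat and home in the bay of the lane where the two pears waited (within 15 mm of the stop, 12 mm sideways); both pears lie in it at rest; the single pear still waits in its lane; the stick is centred (0.1 rad) and the gate level (0.18 rad) (((y of pear_a in the frame of rack above 0 m and x of crate in the frame of left_bay above -0.015 m and y of crate in the frame of left_bay between -0.012 and 0.012 m and height (world z) of crate below 0.006 m and angle between crate's own z axis and vertical below 0.05 rad) or (y of pear_a in the frame of rack below 0 m and x of crate in the frame of right_bay above -0.015 m and y of crate in the frame of right_bay between -0.012 and 0.012 m and height (world z) of crate below 0.006 m and angle between crate's own z axis and vertical below 0.05 rad)) and value of joint stick between -0.1 and 0.1 rad and value of joint rocker between -0.18 and 0.18 rad and x of pear_a in the frame of crate between -0.095 and 0.095 m and y of pear_a in the frame of crate between -0.065 and 0.065 m and z of each of pear_a, pear_b in the frame of crate below 0.068 m and linear speed of each of pear_a, pear_b below 0.03 m/s and x of pear_b in the frame of crate between -0.095 and 0.095 m and y of pear_b in the frame of crate between -0.065 and 0.065 m and x of pear_c in the frame of rack above 0.02 m and z of pear_c in the frame of rack above 0.115 m); the robot touches nothing.
It fails at once if the tin, the stamp or the tray stack is shifted by more than 20 mm (distance of any of ink_tin, stamp, tray_stack from where it was at the start of the episode above 0.02 m).
It fails at once if the single pear leaves its lane (x of pear_c in the frame of rack below -0.01 m).
It fails at once if the robot touches the gate or a pear (over 1 N) (contact force between any of the fingers, the arm and pear_a above 1 N or contact force between any of the fingers, the arm and pear_b above 1 N or contact force between any of the fingers, the arm and pear_c above 1 N or contact force between any of the fingers, the arm and rocker above 1 N).
It also fails if it takes over 72 s, if anything falls off the work surface, if the arm or the gripper's body presses on something with over 40 N, if the wrist force passes 120 N, or if a joint passes its speed limit or range.

## Working session

There is one attempt and no reset: what is moved stays moved. The work goes in short steps, Python scripts to look and compute and a shell command to move; the robot and the scene stay as the last step left them, time stands still between calls to the robot, and variables do not carry over. Pictures are saved under pics/ and viewed, at most 10 in all, crops included, and the job is handed in when it is done.

```bash
ls; mkdir -p pics; python3 - <<'E'
from plant import r,cams
import cv2
for n in("scene","top"):
    s=cams.snapshot(n); cv2.imwrite(f"pics/{n}0.png",s["img"][:,:,::-1]); print(n,s["camera_matrix"].tolist(),s["camera_from_world"].round(4).tolist(), [k for k in s])
print(r.get_state())
E
```

```text
pics
scene [[430.11197482484584, 0.0, 257.894496144971], [0.0, 430.11197482484584, 189.55239755196027], [0.0, 0.0, 1.0]] [[-0.5497, 0.8353, -0.0097, 0.1881], [-0.6892, -0.4469, 0.5704, 0.2826], [0.4721, 0.3202, 0.8213, -1.7501], [0.0, 0.0, 0.0, 1.0]] ['img', 'camera_matrix', 'camera_from_world']
top [[371.85676089655016, 0.0, 257.19503407028316], [0.0, 371.85676089655016, 189.73006816366592], [0.0, 0.0, 1.0]] [[0.0073, -0.9999, -0.0125, 0.1083], [0.996, 0.0062, 0.0897, -0.4843], [-0.0896, -0.0131, 0.9959, -1.5299], [0.0, 0.0, 0.0, 1.0]] ['img', 'camera_matrix', 'camera_from_world']
{'clock': 0.1, 'q': array([ 1.21277334,  0.68989271, -0.19450634,  1.56622392,  0.15730346,
        0.90251721, -0.21509883]), 'qd': array([-0.0003681 , -0.00366942,  0.0003665 , -0.00043966, -0.00100692,
       -0.00117094, -0.00047632]), 'joint_torque': array([-3.40106111e-03, -5.28493774e+01, -1.27158880e+00, -1.53837830e+01,
       -5.25634422e-02,  1.98964488e-03,  1.88866966e-05]), 'tool_pos': array([ 0.23838152, -0.57708358,  0.20529885]), 'eef_rot': array([ 9.80863785e-01,  1.94693485e-01, -2.26154606e-04, -7.93906815e-04]), 'contact_force': array([-0.30445289,  0.66648931,  0.3565224 ]), 'moment': array([-0.04129678, -0.05117512,  0.01600269]), 'finger_force': 0.0, 'opening': 0.9982548989461211}
```

View pics/scene0.png

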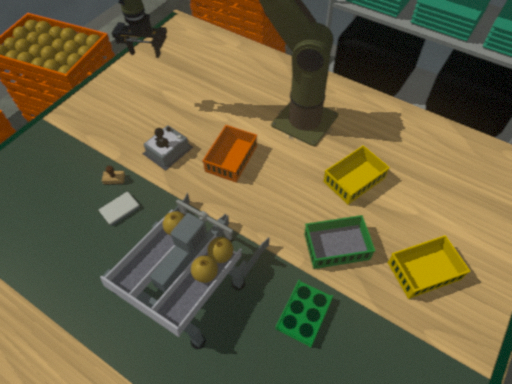

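View pics/top0.png

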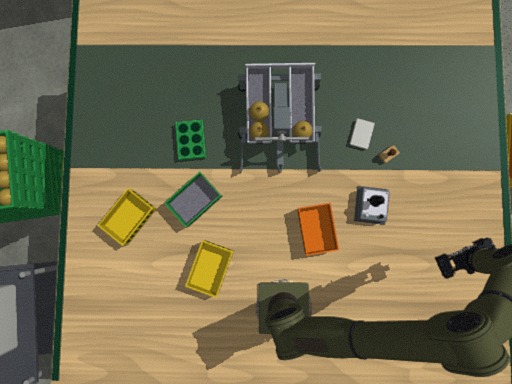

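The top view shows the green crate at about (193,200) and the console and knob at (373,203). Two pears sit in the left lane, at (260,110) and (257,130), with the single one on the right at (302,129). The target is therefore the left bay. The scene view agrees.

```bash
cat > h.py <<'E'
import numpy as np,cv2
from plant import r,cams
from scipy.spatial.transform import Rotation as R
def snap(n):
    st=r.get_state(); s=cams.snapshot(n); K=s["camera_matrix"]
    if "camera_from_world" in s: M=np.linalg.inv(s["camera_from_world"])
    else:
        T=np.eye(4);T[:3,:3]=R.from_quat(st["eef_rot"]).as_matrix();T[:3,3]=st["tool_pos"]; M=T@s["tool_from_camera"]
    return s["img"],K,M
def cast(K,M,uv,z):
    uv=np.atleast_2d(uv).astype(float)
    d=np.c_[(uv[:,0]-K[0,2])/K[0,0],-(uv[:,1]-K[1,2])/K[1,1],-np.ones(len(uv))]@M[:3,:3].T
    return M[:3,3]+d*((z-M[2,3])/d[:,2])[:,None]
def proj(K,M,P):
    p=(np.atleast_2d(P)-M[:3,3])@M[:3,:3]
    return np.c_[K[0,2]-K[0,0]*p[:,0]/p[:,2],K[1,2]+K[1,1]*p[:,1]/p[:,2]]
def mask(img,lo,hi):
    return cv2.inRange(cv2.cvtColor(img,cv2.COLOR_RGB2HSV),np.array(lo),np.array(hi))
E
python3 - <<'E'
from h import *
np.set_printoptions(precision=4,suppress=True)
img,K,M=snap("top"); print("cam",M[:3,3])
g=mask(img,(45,90,60),(85,255,255)); g[:, :160]=0; g[:165]=0; g[240:]=0; g[:,235:]=0
pts=cv2.findNonZero(g); hull=cv2.convexHull(pts)
rc=cv2.minAreaRect(hull); b=cv2.boxPoints(rc); print("crate px",b, "world rim",cast(K,M,b,.068))
# inner floor (grey in crate)
cnts,h=cv2.findContours(g,cv2.RETR_CCOMP,cv2.CHAIN_APPROX_NONE)
for i,c in enumerate(cnts):
    if h[0,i,3]>=0 and cv2.contourArea(c)>200:
        b=cv2.boxPoints(cv2.minAreaRect(c)); print("inner",b,"rim",cast(K,M,b,.068))
a=cv2.resize(img[55:180,225:335],None,fx=4.5,fy=4.5,interpolation=cv2.INTER_CUBIC)
c=cv2.resize(img[170:235,345:400],None,fx=4.5,fy=4.5,interpolation=cv2.INTER_CUBIC)
o=np.zeros((a.shape[0],a.shape[1]+c.shape[1],3),np.uint8);o[:,:a.shape[1]]=a;o[:c.shape[0],a.shape[1]:]=c
cv2.imwrite("pics/crop1.png",o[:,:,::-1]);print(o.shape)
E
```

```text
cam [0.3445 0.0913 1.5684]
crate px [[163.4917 202.6575]
 [199.1271 170.5856]
 [221.7514 195.7238]
 [186.116  227.7956]] world rim [[0.4245 0.4903 0.068 ]
 [0.5564 0.3484 0.068 ]
 [0.4542 0.2544 0.068 ]
 [0.3239 0.3959 0.068 ]]
inner [[167.1901 203.009 ]
 [199.8914 173.2805]
 [219.4842 194.8326]
 [186.7828 224.5611]] rim [[0.4232 0.4752 0.068 ]
 [0.5453 0.345  0.068 ]
 [0.4577 0.2636 0.068 ]
 [0.3368 0.3935 0.068 ]]
(562, 743, 3)
```

View pics/crop1.png

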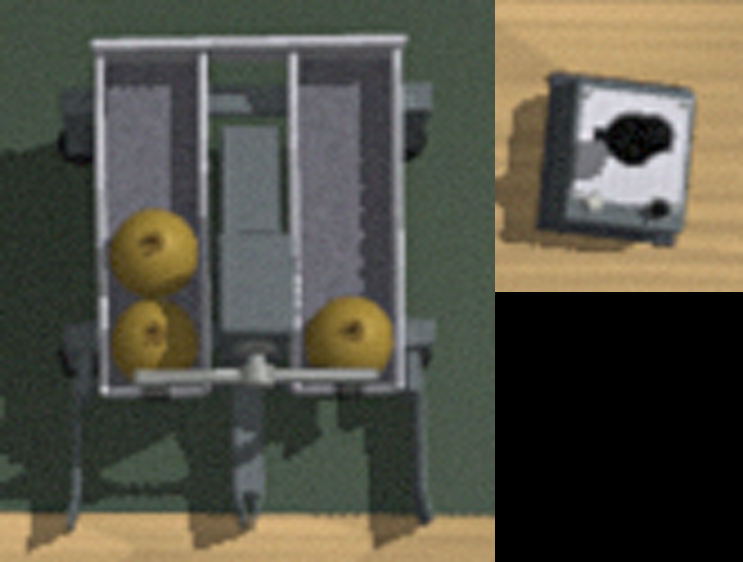

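The crop shows the gate bar from (135,377) to (382,375), with its pivot at (257,370). The guide tips are at (72,525), (247,522) and (428,520), and the knob ball is near (651,138).

```bash
python3 - <<'E'
from h import *
np.set_printoptions(precision=4,suppress=True)
img,K,M=snap("top")
f=lambda P,o:(np.array(P,float)+.5)/4.5-.5+np.array(o)
print("tips",cast(K,M,f([(72,525),(247,522),(428,520)],(225,55)),.055))
print("bar",cast(K,M,f([(135,377),(382,375),(257,370)],(225,55)),.185))
print("lip",cast(K,M,f([(103,390),(405,387)],(225,55)),.10))
w=lambda P:f((np.array(P)-[495,0]),(345,170))
print("knob",cast(K,M,w([(651,138)]),.116),"console top corners",cast(K,M,w([(582,80),(693,92),(680,235),(565,220)]),.058))
# crate: far (left/bottom-left) hull sides are rim: use inner rim corners
c=np.array([[0.4232,0.4752],[0.5453,0.345],[0.4577,0.2636],[0.3368,0.3935]]);print("crate",c.mean(0))
# scene view crosscheck: project/cast
img,K,M=snap("scene"); print("scene cam",M[:3,3])
g=mask(img,(45,90,60),(85,255,255)); g[:205]=0;g[:,:300]=0;g[275:]=0;g[:,385:]=0
cn,h=cv2.findContours(g,cv2.RETR_CCOMP,cv2.CHAIN_APPROX_NONE)
for i,q in enumerate(cn):
    if h[0,i,3]>=0 and cv2.contourArea(q)>300:
        a=cv2.approxPolyDP(q,6,True)[:,0];print("scene inner",a.tolist(),cast(K,M,a,.068))
E
```

```text
tips [[ 0.5563  0.1798  0.055 ]
 [ 0.5599  0.0202  0.055 ]
 [ 0.5627 -0.1445  0.055 ]]
bar [[ 0.6638  0.1207  0.185 ]
 [ 0.6665 -0.0866  0.185 ]
 [ 0.6703  0.0182  0.185 ]]
lip [[ 0.6716  0.1509  0.1   ]
 [ 0.6755 -0.1179  0.1   ]]
knob [[ 0.4368 -0.3656  0.116 ]] console top corners [[ 0.4926 -0.3229  0.058 ]
 [ 0.4823 -0.4225  0.058 ]
 [ 0.3536 -0.4078  0.058 ]
 [ 0.3663 -0.3054  0.058 ]]
crate [0.4408 0.3693]
scene cam [1.1244 0.5295 1.278 ]
scene inner [[359, 225], [366, 251], [315, 257], [310, 231]] [[0.3676 0.4086 0.068 ]
 [0.4403 0.4675 0.068 ]
 [0.5446 0.3449 0.068 ]
 [0.4731 0.287  0.068 ]]
```

```bash
cat > plan.py <<'E'
import sys,json
from h import *
def pose(): s=r.get_state(); return np.array(s["tool_pos"]),R.from_quat(s["eef_rot"])
def plan(goals,g,step=58,dang=10):
    """work out how far to go: goals [x,y,z(m),yaw deg of tool x]; tool straight down. Prints rounded shifts"""
    p,q=pose()
    for x,y,z,yaw in goals:
        t=np.array([x,y,z]); Q=R.from_euler('z',yaw,degrees=True)*R.from_euler('x',180,degrees=True)
        n=int(max(1,np.ceil(np.linalg.norm(t-p)*1e3/step),np.ceil((q.inv()*Q).magnitude()*57.3/dang)))
        out=[]
        for k in range(n):
            s=np.round(q.inv().apply((t-p)/(n-k))*1e3,0 if n-k>1 else 1)
            w=np.round(np.degrees((q.inv()*Q).as_rotvec())/(n-k),1)
            w[np.abs(w)<.15]=0
            p=p+q.apply(s/1e3); q=q*R.from_rotvec(w,degrees=True)
            out.append([g,[float(f"{v:g}")+0 for v in s],[float(f"{v:g}")+0 for v in w]])
        print(json.dumps(out).replace(".0,",",").replace(".0]","]").replace(" ",""),p.round(4))
if __name__=="__main__":
    plan(json.loads(sys.argv[1]),float(sys.argv[2]))
E
python3 plan.py '[[0.48,-0.25,0.28,60],[0.52,0.1,0.3,100],[0.45,0.38,0.3,133]]' -1
python3 -c "
from plant import cams
print(cams.snapshot('wrist')['tool_from_camera'].round(3))"
```

```text
[[-1,[44,-26,-9],[0,0,-4.7]],[-1,[45,-23,-9],[0,0,-4.7]],[-1,[47,-19,-9],[0,0,-4.7]],[-1,[49,-15,-9],[0,0,-4.7]],[-1,[50,-11,-10],[0,0,-4.7]],[-1,[50,-7,-9],[0,0,-4.7]],[-1,[51,-2,-10],[0,0,-4.7]],[-1,[50.5,1.5,-9.2],[0,0,-4.7]]] [ 0.48 -0.25  0.28]
[[-1,[46,-20,-3],[0,0,-5.7]],[-1,[48,-15,-3],[0,0,-5.7]],[-1,[49,-11,-3],[0,0,-5.7]],[-1,[50,-5,-3],[0,0,-5.7]],[-1,[50,-1,-3],[0,0,-5.7]],[-1,[50,5,-2],[0,0,-5.7]],[-1,[50.3,9.2,-2.7],[0,0,-5.8]]] [0.52 0.1  0.3 ]
[[-1,[58,-4,0],[0,0,-6.6]],[-1,[58,3,0],[0,0,-6.6]],[-1,[57,9,0],[0,0,-6.6]],[-1,[55,16,0],[0,0,-6.6]],[-1,[53.3,21.3,0.2],[0,0,-6.6]]] [0.45 0.38 0.3 ]
[[ 0.002  0.95   0.311  0.081]
 [ 1.    -0.001 -0.001  0.001]
 [-0.001  0.311 -0.95  -0.179]
 [ 0.     0.     0.     1.   ]]
```

```bash
python3 -m pendant '[[-1,[44,-26,-9],[0,0,-4.7]],[-1,[45,-23,-9],[0,0,-4.7]],[-1,[47,-19,-9],[0,0,-4.7]],[-1,[49,-15,-9],[0,0,-4.7]],[-1,[50,-11,-10],[0,0,-4.7]],[-1,[50,-7,-9],[0,0,-4.7]],[-1,[51,-2,-10],[0,0,-4.7]],[-1,[50,1,-9],[0,0,-4.7]]]'
python3 -m pendant '[[-1,[46,-20,-3],[0,0,-5.7]],[-1,[48,-15,-3],[0,0,-5.7]],[-1,[49,-11,-3],[0,0,-5.7]],[-1,[50,-5,-3],[0,0,-5.7]],[-1,[50,-1,-3],[0,0,-5.7]],[-1,[50,5,-2],[0,0,-5.7]],[-1,[50,9,-3],[0,0,-5.8]]]'
python3 -m pendant '[[-1,[58,-4,0],[0,0,-6.6]],[-1,[58,3,0],[0,0,-6.6]],[-1,[57,9,0],[0,0,-6.6]],[-1,[55,16,0],[0,0,-6.6]],[-1,[53,21,0],[0,0,-6.6]],[-1,[0,0,0],[0,0,0]]]'
python3 - <<'E'
from h import *
img,K,M=snap("wrist");cv2.imwrite("pics/w1.png",img[:,:,::-1]);print(M[:3,3])
E
```

```text
clock: 1.3
tool_pos: [0.4803, -0.249, 0.2805]
eef_rot: [0.865, 0.502, 0.0, 0.0]
contact_force: [0.0, 1.1, 0.3]
opening: 1.001
finger_force: 0.0
clock: 2.17
tool_pos: [0.5193, 0.1007, 0.3001]
eef_rot: [0.641, 0.767, -0.0, 0.0]
contact_force: [0.1, -0.4, -0.3]
opening: 1.002
finger_force: 0.0
clock: 2.92
tool_pos: [0.4456, 0.3843, 0.3001]
eef_rot: [0.394, 0.919, 0.001, -0.002]
contact_force: [1.0, -1.0, -0.4]
opening: 0.999
finger_force: 0.0
[0.39092495 0.44102824 0.47968858]
```

View pics/w1.png

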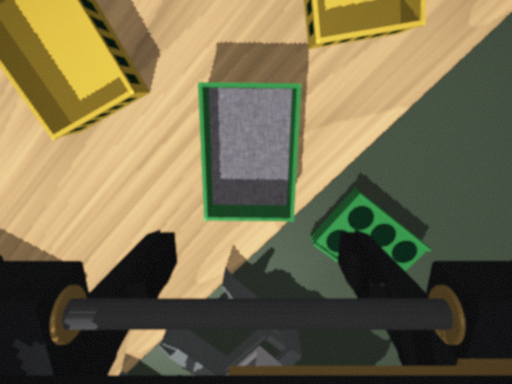

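The crate rim fills the wrist view, with corners near (199,84), (301,84), (295,221) and (205,221).

```bash
cat > crate.py <<'E'
from h import *
np.set_printoptions(precision=4,suppress=True)
def crate(img,K,M,box):
    g=mask(img,(45,90,60),(85,255,255)); m=np.zeros_like(g); a,b,c,d=box; m[b:d,a:c]=g[b:d,a:c]
    m=cv2.morphologyEx(m,cv2.MORPH_OPEN,np.ones((2,2)))
    h=cv2.convexHull(cv2.findNonZero(m)); W=cast(K,M,h[:,0]+0.0,.068)[:,:2]
    rc=cv2.minAreaRect((W*1000).astype(np.float32)); B=cv2.boxPoints(rc)
    e=B[1]-B[0]; f=B[2]-B[1]
    L=e if np.linalg.norm(e)>np.linalg.norm(f) else f
    print("centre mm",rc[0],"size",rc[1],"long axis deg",np.degrees(np.arctan2(L[1],L[0]))%180,"corner px",cv2.approxPolyDP(h,8,True)[:,0].tolist())
    return np.array(rc[0])/1e3
E
python3 - <<'E'
from crate import *
img,K,M=snap("wrist"); print("nadir",proj(K,M,[M[:3,3]-[0,0,.4]])); crate(img,K,M,(185,65,310,235))
E
```

```text
nadir [[257.5203  90.6556]]
centre mm (443.3795471191406, 371.95751953125) size (133.36175537109375, 194.05682373046875) long axis deg 133.00468 corner px [[302, 80], [296, 219], [207, 218], [199, 81]]
```

```bash
python3 plan.py '[[0.4895,0.415,0.12,133],[0.4895,0.415,0.037,133]]' -1
```

```text
[[-1,[0,14,45],[0,0,0]],[-1,[0,13,45],[0,0,0]],[-1,[0,14,45],[0,0,0]],[-1,[-0.9,13.5,44.6],[0,0,0]]] [0.4895 0.415  0.12  ]
[[-1,[0,0,42],[0,0,0]],[-1,[0.1,0,41],[0,0,0]]] [0.4894 0.415  0.037 ]
```

```bash
python3 -m pendant '[[-1,[0,14,45],[0,0,0]],[-1,[0,13,45],[0,0,0]],[-1,[0,14,45],[0,0,0]],[-1,[-1,13,45],[0,0,0]],[-1,[0,0,20],[0,0,0]],[-1,[0,0,20],[0,0,0]],[-1,[0,0,22],[0,0,0]],[-1,[0,0,21],[0,0,0]]]' 25
python3 -m pendant '[[1,[0,0,0],[0,0,0]],[1,[0,0,0],[0,0,0]],[1,[0,0,0],[0,0,0]],[1,[0,0,0],[0,0,0]],[1,[0,0,0],[0,0,0]],[1,[0,0,0],[0,0,0]],[1,[0,0,0],[0,0,0]]]' 30
```

```text
clock: 4.03
tool_pos: [0.4896, 0.415, 0.0365]
eef_rot: [0.398, 0.917, 0.0, 0.0]
contact_force: [-0.1, -0.0, 0.3]
opening: 1.0
finger_force: 0.0
clock: 4.9
tool_pos: [0.4893, 0.415, 0.037]
eef_rot: [0.398, 0.917, -0.0, 0.0]
contact_force: [0.6, -0.9, -0.7]
opening: 0.229
finger_force: 0.0
```

```bash
python3 -m pendant '[[1,[0,0,0],[0,0,0]],[1,[0,0,0],[0,0,0]],[1,[0,0,0],[0,0,0]],[1,[0,0,0],[0,0,0]]]' 30
python3 -m pendant '[[1,[0,0,-15],[0,0,0]],[1,[0,0,-25],[0,0,0]],[1,[0,0,-30],[0,0,0]],[1,[0,0,-10],[0,0,0]],[1,[0,0,0],[0,0,0]]]' 30
python3 plan.py '[[0.486,0.30,0.117,160],[0.488,0.1653,0.117,181]]' 1
```

```text
clock: 5.4
tool_pos: [0.4893, 0.415, 0.037]
eef_rot: [0.398, 0.917, -0.0, 0.0]
contact_force: [0.3, -0.5, 0.3]
opening: 0.003
finger_force: 0.0
clock: 6.02
tool_pos: [0.4896, 0.4152, 0.1177]
eef_rot: [0.398, 0.917, 0.001, 0.0]
contact_force: [0.6, -0.3, -0.5]
opening: 0.001
finger_force: 0.0
[[1,[-27,-27,0],[0,0,-9]],[1,[-23,-31,0],[0,0,-9]],[1,[-17.4,-34.4,0.6],[0,0,-9]]] [0.486 0.3   0.117]
[[1,[-16,-42,0],[0,0,-7]],[1,[-11,-44,0],[0,0,-7]],[1,[-5.1,-44.1,-0.1],[0,0,-7]]] [0.488  0.1653 0.117 ]
```

The grip closed on nothing, so I'll look.

```bash
python3 - <<'E'
from crate import *
img,K,M=snap("top");crate(img,K,M,(155,160,235,240))
i2,_,_=snap("wrist")
a=cv2.resize(img[150:250,140:260],None,fx=3,fy=3)
o=np.zeros((384,872,3),np.uint8);o[:,:512]=i2;o[:300,512:]=a
cv2.imwrite("pics/m1.png",cv2.resize(o,None,fx=.9,fy=.9)[:,:,::-1])
E
```

```text
centre mm (401.5483093261719, 404.40240478515625) size (138.82473754882812, 96.22087097167969) long axis deg 45.970886 corner px [[204, 213], [186, 227], [166, 203], [175, 196]]
```

View pics/m1.png

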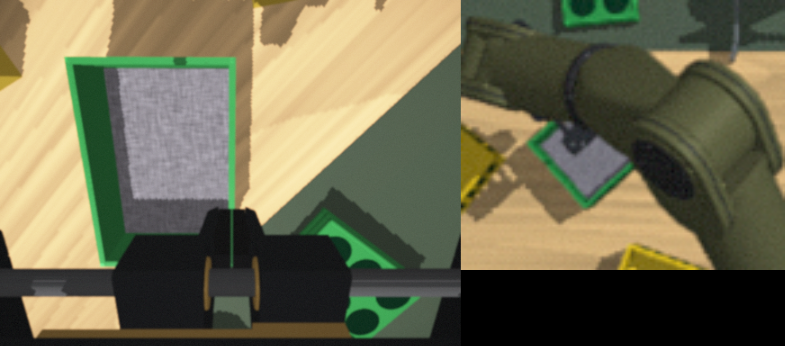

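The wrist view shows the wall lying on the finger plane at column 258. The crate is apparently still on the bench, so I'll quantify that.

```bash
python3 - <<'E'
from crate import *
img,K,M=snap("wrist");print(K[0,0],M[:3,3]);
crate(img,K,M,(60,50,275,300))
g=mask(img,(45,90,60),(85,255,255))
for v in (90,120,150,180,210): 
    u=np.flatnonzero(g[v,60:275])+60; W=cast(K,M,[(u[0],v),(u[-1],v)],.068); print(v,u[0],u[-1],W[:,:2].tolist(),np.linalg.norm(W[1]-W[0]))
print(r.get_state()["tool_pos"],r.get_state()["opening"])
E
```

```text
302.35254983369134 [0.4346 0.4725 0.2953]
centre mm (442.8415832519531, 371.3531799316406) size (133.5805206298828, 194.03005981445312) long axis deg 132.95041 corner px [[262, 64], [260, 296], [113, 296], [73, 64]]
90 76 262 [[0.33951093201890425, 0.38358162209522295], [0.4366139105557014, 0.47458523182085827]] 0.1330813488953784
120 82 261 [[0.35425359985147936, 0.3685971821644479], [0.4505013163509826, 0.4588468891864625]] 0.13194177711751578
150 87 261 [[0.369359242904202, 0.35215858658545784], [0.4658074674577494, 0.44264704255772547]] 0.13225135418503858
180 92 261 [[0.3854362383892937, 0.33466292446883994], [0.4820977338934835, 0.4254056200760485]] 0.13258084899097985
210 97 261 [[0.4025813914731154, 0.3160048483643592], [0.4994701793349615, 0.4070188323228801]] 0.13293224774049267
[0.4889 0.4143 0.1159] 0.0069509194576872005
```

```bash
python3 -m pendant '[[-1,[0,0,0],[0,0,0]],[-1,[0,0,0],[0,0,0]],[-1,[0,0,0],[0,0,0]],[-1,[0,0,0],[0,0,0]],[-1,[0,0,0],[0,0,0]],[-1,[0,0,0],[0,0,0]],[-1,[0,0,0],[0,0,0]],[-1,[0,0,0],[0,0,0]]]' 30
python3 -m pendant '[[-1,[0,0,25],[0,0,0]],[-1,[0,0,25],[0,0,0]],[-1,[0,0,20],[0,0,0]],[-1,[0,0,20],[0,0,0]],[0.5,[0,0,0],[0,0,0]],[1,[0,0,0],[0,0,0]],[1,[0,0,0],[0,0,0]],[1,[0,0,0],[0,0,0]]]' 30
python3 -m pendant '[[1,[0,0,0],[0,0,0]],[1,[0,0,0],[0,0,0]],[1,[0,0,0],[0,0,0]],[1,[0,0,0],[0,0,0]],[1,[0,0,0],[0,0,0]],[1,[0,0,0],[0,0,0]],[1,[0,0,0],[0,0,0]],[1,[0,0,0],[0,0,0]]]' 30
python3 -m pendant '[[1,[0,0,0],[0,0,0]],[1,[0,0,0],[0,0,0]],[1,[0,0,0],[0,0,0]],[1,[0,0,0],[0,0,0]],[1,[0,0,-10],[0,0,0]],[1,[0,0,-10],[0,0,0]],[1,[0,0,0],[0,0,0]]]' 30
python3 - <<'E'
from h import *
img,K,M=snap("wrist");cv2.imwrite("pics/w2.png",img[:,:,::-1])
E
```

```text
clock: 7.18
tool_pos: [0.4893, 0.415, 0.117]
eef_rot: [0.398, 0.917, -0.0, 0.0]
contact_force: [0.3, 0.0, -0.9]
opening: 0.89
finger_force: 0.0
clock: 8.18
tool_pos: [0.4896, 0.4154, 0.0277]
eef_rot: [0.398, 0.917, 0.001, 0.0]
contact_force: [-0.0, -0.5, 0.5]
opening: 0.574
finger_force: 0.0
clock: 9.18
tool_pos: [0.4889, 0.4147, 0.0269]
eef_rot: [0.398, 0.917, -0.0, -0.0]
contact_force: [-1.3, -1.7, 0.6]
opening: 0.04
finger_force: 30.0
clock: 10.05
tool_pos: [0.4902, 0.4161, 0.0483]
eef_rot: [0.398, 0.917, 0.001, 0.0]
contact_force: [-0.3, -0.2, -4.3]
opening: 0.042
finger_force: 30.5
```

View pics/w2.png

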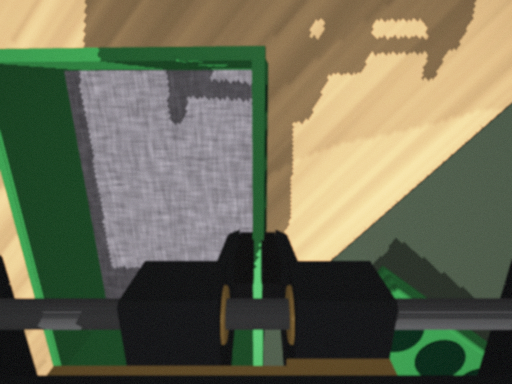

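This time it holds, with 30 N of grip and an opening of 0.042 (about the 4 mm wall). Next I lift and carry it.

```bash
python3 -m pendant '[[1,[0,0,-15],[0,0,0]],[1,[0,0,-25],[0,0,0]],[1,[0,0,-25],[0,0,0]],[1,[0,0,-10],[0,0,0]],[1,[0,0,0],[0,0,0]]]'
python3 - <<'E'
from plan import *
plan([[0.47,0.30,0.123,157],[0.4775,0.1634,0.123,181]],1,step=30,dang=6)
E
```

```text
clock: 10.72
tool_pos: [0.4896, 0.4153, 0.1227]
eef_rot: [0.398, 0.917, 0.001, 0.0]
contact_force: [0.7, -0.3, -2.8]
opening: 0.041
finger_force: 30.3
[[1,[-18,-23,0],[0,0,-6]],[1,[-15,-25,0],[0,0,-6]],[1,[-12,-27,0],[0,0,-6]],[1,[-10.1,-27.2,-0.4],[0,0,-6]]] [0.47  0.3   0.123]
[[1,[-12,-25,0],[0,0,-4.8]],[1,[-10,-25,0],[0,0,-4.8]],[1,[-8,-26,0],[0,0,-4.8]],[1,[-5,-27,0],[0,0,-4.8]],[1,[-3.5,-27.3,-0.2],[0,0,-4.8]]] [0.4775 0.1634 0.123 ]
```

```bash
python3 -m pendant '[[1,[-18,-23,0],[0,0,-6]],[1,[-15,-25,0],[0,0,-6]],[1,[-12,-27,0],[0,0,-6]],[1,[-10,-27,0],[0,0,-6]]]'
python3 -m pendant '[[1,[-12,-25,0],[0,0,-4.8]],[1,[-10,-25,0],[0,0,-4.8]],[1,[-8,-26,0],[0,0,-4.8]],[1,[-5,-27,0],[0,0,-4.8]],[1,[-4,-27,0],[0,0,-4.8]],[1,[0,0,0],[0,0,0]]]'
python3 - <<'E'
from crate import *
img,K,M=snap("wrist"); i2,K2,M2=snap("top")
s=r.get_state();print(s["tool_pos"],s["finger_force"])
a=cv2.resize(i2[90:250,200:330],None,fx=2.2,fy=2.2)
o=np.zeros((384,512+a.shape[1],3),np.uint8);o[:,:512]=img;o[:a.shape[0],512:]=a;cv2.imwrite("pics/w3.png",o[:,:,::-1])
E
```

```text
clock: 11.22
tool_pos: [0.4689, 0.2983, 0.1209]
eef_rot: [0.197, 0.98, -0.001, -0.001]
contact_force: [0.3, -0.0, -2.8]
opening: 0.042
finger_force: 30.2
clock: 11.98
tool_pos: [0.4771, 0.16, 0.1207]
eef_rot: [-0.007, 1.0, -0.002, -0.001]
contact_force: [-0.8, -0.4, -2.3]
opening: 0.04
finger_force: 30.3
[0.4774 0.1642 0.1216] 30.918660890311003
```

View pics/w3.png

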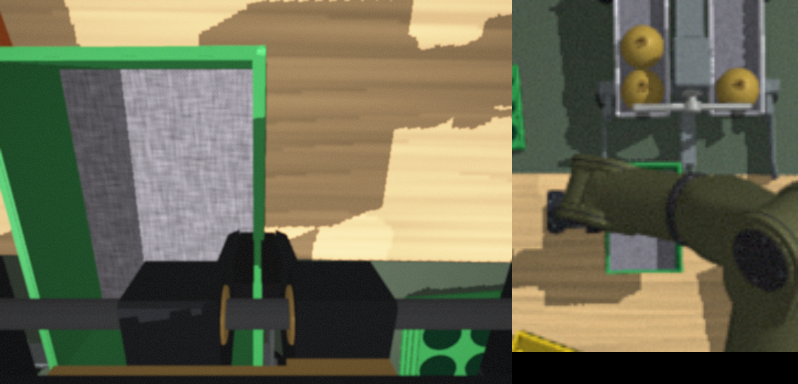

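The top inset shows the crate lined up between the left bay's guides, so I lower it.

```bash
python3 -m pendant '[[1,[0,0,30],[0,0,0]],[1,[0,0,30],[0,0,0]],[1,[0,0,20],[0,0,0]],[1,[0,0,10],[0,0,0]],[1,[0,0,4],[0,0,0]],[1,[0,0,0],[0,0,0]]]'
python3 -m pendant '[[-1,[0,0,0],[0,0,0]],[-1,[0,0,0],[0,0,0]],[-1,[0,0,0],[0,0,0]],[-1,[0,0,0],[0,0,0]],[-1,[0,0,0],[0,0,0]],[-1,[0,0,0],[0,0,0]]]'
python3 -m pendant '[[-1,[0,0,-40],[0,0,0]],[-1,[0,0,-60],[0,0,0]],[-1,[0,0,-60],[0,0,0]],[-1,[60,20,-30],[0,0,0]],[-1,[0,0,0],[0,0,0]]]'
python3 - <<'E'
from crate import *
img,K,M=snap("wrist"); print("nadir",proj(K,M,[M[:3,3]-[0,0,.2]]))
i2,K2,M2=snap("top")
a=cv2.resize(i2[90:250,200:330],None,fx=2.2,fy=2.2)
o=np.zeros((384,512+a.shape[1],3),np.uint8);o[:,:512]=img;o[:a.shape[0],512:]=a;cv2.imwrite("pics/w4.png",o[:,:,::-1])
crate(img,K,M,(0,0,330,384))
E
```

```text
clock: 12.82
tool_pos: [0.4779, 0.1648, 0.0285]
eef_rot: [-0.009, 1.0, 0.001, 0.0]
contact_force: [-0.0, 1.5, -2.0]
opening: 0.039
finger_force: 30.0
clock: 13.58
tool_pos: [0.4777, 0.1636, 0.028]
eef_rot: [-0.009, 1.0, -0.0, 0.0]
contact_force: [-0.1, 0.5, -0.2]
opening: 0.694
finger_force: 0.0
clock: 14.2
tool_pos: [0.4216, 0.1823, 0.2171]
eef_rot: [-0.012, 1.0, 0.0, 0.002]
contact_force: [0.3, -0.5, -0.5]
opening: 0.999
finger_force: 0.0
nadir [[257.1486  89.6583]]
centre mm (477.78082275390625, 103.02445983886719) size (200.3501739501953, 134.23805236816406) long axis deg 1.3849578 corner px [[245, 284], [170, 283], [137, 245], [122, 128], [245, 125]]
```

View pics/w4.png

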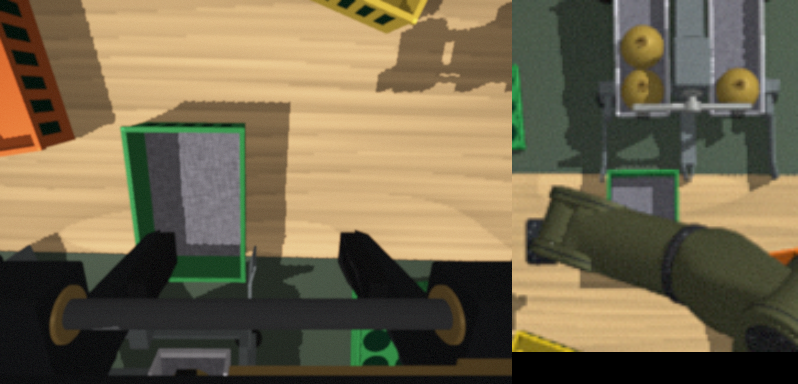

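The crate stands at the mouth, square and let go, with its near end at row 126. Next I regrip at the near end.

```bash
python3 plan.py '[[0.3855,0.101,0.19,91],[0.3855,0.101,0.027,91]]' -1
```

```text
[[-1,[4,-8,2],[0,0,9]],[-1,[3,-8,3],[0,0,9]],[-1,[1,-9,2],[0,0,9]],[-1,[0,-9,3],[0,0,9]],[-1,[-1,-9,2],[0,0,9]],[-1,[-3,-8,3],[0,0,9]],[-1,[-4,-8,2],[0,0,9]],[-1,[-5,-7,3],[0,0,9]],[-1,[-6,-6,2],[0,0,9]],[-1,[-7.1,-5.1,3],[0,0,9.1]]] [0.3855 0.101  0.19  ]
[[-1,[0,0,54],[0,0,0]],[-1,[0,0,54],[0,0,0]],[-1,[0.1,-0.2,55],[0,0,0]]] [0.3855 0.101  0.027 ]
```

```bash
python3 -m pendant '[[-1,[4,-8,2],[0,0,9]],[-1,[3,-8,3],[0,0,9]],[-1,[1,-9,2],[0,0,9]],[-1,[0,-9,3],[0,0,9]],[-1,[-1,-9,2],[0,0,9]],[-1,[-3,-8,3],[0,0,9]],[-1,[-4,-8,2],[0,0,9]],[-1,[-5,-7,3],[0,0,9]]]'
python3 -m pendant '[[-1,[-6,-6,2],[0,0,9]],[-1,[-7,-5,3],[0,0,9]],[-1,[0,0,0],[0,0,0]]]'
python3 - <<'E'
from crate import *
img,K,M=snap("wrist"); print("nadir",proj(K,M,[M[:3,3]-[0,0,.2]]))
g=mask(img,(45,90,60),(85,255,255))
for v in (60,90,120,150):
    u=np.flatnonzero(g[v]); print(v,u.min(),u.max(),cast(K,M,[(u.min(),v),(u.max(),v)],.068)[:,:2].tolist())
print(r.get_state()["tool_pos"])
E
```

```text
clock: 15.3
tool_pos: [0.3933, 0.1159, 0.1937]
eef_rot: [0.583, 0.812, -0.001, -0.0]
contact_force: [-0.5, -0.7, 0.3]
opening: 0.995
finger_force: 0.0
clock: 15.68
tool_pos: [0.3854, 0.1003, 0.1889]
eef_rot: [0.701, 0.713, -0.001, -0.0]
contact_force: [1.0, -0.8, -0.6]
opening: 1.004
finger_force: 0.0
nadir [[257.8914  89.4554]]Traceback (most recent call last):
  File "<stdin>", line 5, in <module>
    return umr_minimum(a, axis, None, out, keepdims, initial, where)
ValueError: zero-size array to reduction operation minimum which has no identity
```

```bash
python3 - <<'E'
from crate import *
img,K,M=snap("wrist")
g=mask(img,(45,90,60),(85,255,255))
for v in range(100,260,15):
    u=np.flatnonzero(g[v]); 
    if len(u)>2: print(v,u.min(),u.max(),cast(K,M,[(u.min(),v),(u.max(),v)],.068)[:,:2].round(4).tolist())
E
```

```text
115 252 453 [[0.3799, 0.1577], [0.574, 0.1619]]
130 252 449 [[0.3801, 0.1433], [0.5733, 0.1476]]
145 252 446 [[0.3803, 0.1285], [0.5736, 0.1328]]
160 252 443 [[0.3806, 0.1132], [0.5739, 0.1175]]
175 252 440 [[0.3808, 0.0975], [0.5741, 0.1018]]
190 252 438 [[0.3811, 0.0812], [0.5755, 0.0856]]
205 253 435 [[0.3825, 0.0644], [0.5758, 0.0688]]
220 253 431 [[0.3828, 0.0471], [0.575, 0.0514]]
```

The near end is at x = 0.381 and the far end at 0.574, a span of 193 mm, which matches the crate. I'll grip 2 mm nearer.

```bash
python3 -m pendant '[[-1,[0,-2,54],[0,0,0]],[-1,[0,0,54],[0,0,0]],[-1,[0,0,35],[0,0,0]],[-1,[0,0,20],[0,0,0]],[1,[0,0,0],[0,0,0]],[1,[0,0,0],[0,0,0]],[1,[0,0,0],[0,0,0]],[1,[0,0,0],[0,0,0]]]' 30
python3 -m pendant '[[1,[0,0,0],[0,0,0]],[1,[0,0,0],[0,0,0]],[1,[0,0,0],[0,0,0]],[1,[0,0,0],[0,0,0]],[1,[0,0,0],[0,0,0]],[1,[0,0,0],[0,0,0]],[1,[0,0,0],[0,0,0]],[1,[0,0,0],[0,0,0]]]' 30
```

```text
clock: 16.77
tool_pos: [0.3877, 0.1002, 0.0479]
eef_rot: [0.701, 0.713, -0.002, 0.003]
contact_force: [-0.0, 0.9, 0.6]
opening: 0.57
finger_force: 0.0
clock: 17.77
tool_pos: [0.3874, 0.1001, 0.0474]
eef_rot: [0.701, 0.713, -0.002, 0.003]
contact_force: [0.7, 0.3, 0.5]
opening: 0.008
finger_force: 0.0
```

The arm can't get low enough this close in: z stopped at 47 mm and the fingers shut on nothing. Instead I'll grip the long side near its rear end, which stays 40 mm outside the guides at home.

```bash
python3 -m pendant '[[-1,[0,0,0],[0,0,0]],[-1,[0,0,0],[0,0,0]],[-1,[0,0,0],[0,0,0]],[-1,[0,0,0],[0,0,0]],[-1,[0,0,-40],[0,0,0]],[-1,[0,0,-50],[0,0,0]],[-1,[0,0,-40],[0,0,0]],[-1,[0,0,0],[0,0,0]]]' 30
python3 plan.py '[[0.401,0.163,0.15,181],[0.401,0.163,0.027,181]]' -1
```

```text
clock: 18.77
tool_pos: [0.3907, 0.1019, 0.1613]
eef_rot: [0.702, 0.712, 0.002, 0.004]
contact_force: [0.2, 0.6, -0.2]
opening: 0.889
finger_force: 0.0
[[-1,[6,1,1],[0,0,-9]],[-1,[6,2,1],[0,0,-9]],[-1,[5,3,1],[0,0,-9]],[-1,[5,4,1],[0,0,-9]],[-1,[4,4,1],[0,0,-9]],[-1,[4,5,1],[0,0,-9]],[-1,[3,6,1],[0,0,-9.1]],[-1,[2,6,1],[0,0.2,-9]],[-1,[1,6,2],[0,0.2,-9.1]],[-1,[-1,6.2,1.2],[0,0,-9]]] [0.401 0.163 0.15 ]
[[-1,[0,0,41],[0,0,0]],[-1,[0,0,41],[0,0,0]],[-1,[0.3,0.1,41],[0,0,0]]] [0.401 0.163 0.027]
```

```bash
python3 -m pendant '[[-1,[6,1,1],[0,0,-9]],[-1,[6,2,1],[0,0,-9]],[-1,[5,3,1],[0,0,-9]],[-1,[5,4,1],[0,0,-9]],[-1,[4,4,1],[0,0,-9]],[-1,[4,5,1],[0,0,-9]],[-1,[3,6,1],[0,0,-9]],[-1,[2,6,1],[0,0.2,-9]]]'
python3 -m pendant '[[-1,[1,6,2],[0,0.2,-9]],[-1,[-1,6,1],[0,0,-9]],[-1,[0,0,0],[0,0,0]]]'
python3 - <<'E'
from crate import *
img,K,M=snap("wrist")
g=mask(img,(45,90,60),(85,255,255)); g[:,300:]=0
for v in range(30,260,20):
    u=np.flatnonzero(g[v]); 
    if len(u)>2: print(v,u.min(),u.max(),cast(K,M,[(u.min(),v),(u.max(),v)],.068)[:,:2].round(4).tolist())
E
python3 plan.py '[[0.401,0.163,0.027,181]]' -1
```

```text
clock: 19.77
tool_pos: [0.3961, 0.1503, 0.1498]
eef_rot: [0.146, 0.989, -0.003, -0.0]
contact_force: [0.1, 0.6, -0.8]
opening: 0.999
finger_force: 0.0
clock: 20.15
tool_pos: [0.3987, 0.1624, 0.1468]
eef_rot: [-0.007, 1.0, -0.002, -0.003]
contact_force: [0.4, -0.2, -0.4]
opening: 0.998
finger_force: 0.0
170 113 263 [[0.3867, 0.0338], [0.3844, 0.166]]
190 116 263 [[0.4052, 0.0342], [0.4029, 0.1664]]
210 119 263 [[0.4245, 0.0345], [0.4222, 0.1668]]
230 122 263 [[0.4447, 0.0348], [0.4423, 0.1673]]
250 125 263 [[0.4658, 0.0352], [0.4634, 0.1677]]
[[-1,[-1,0,40],[0,0,0]],[-1,[-1,1,40],[0,0,0]],[-1,[-0.9,0.3,40],[-0.2,-0.3,-0.3]]] [0.401 0.163 0.027]
```

```bash
python3 -m pendant '[[-1,[-1,0,40],[0,0,0]],[-1,[-1,1,40],[0,0,0]],[-1,[-1,1,25],[0,0,0]],[-1,[0,0,15],[0,0,0]],[-1,[0,0,0],[0,0,0]]]' 30
python3 -m pendant '[[1,[0,0,0],[0,0,0]],[1,[0,0,0],[0,0,0]],[1,[0,0,0],[0,0,0]],[1,[0,0,0],[0,0,0]],[1,[0,0,0],[0,0,0]],[1,[0,0,0],[0,0,0]],[1,[0,0,0],[0,0,0]],[1,[0,0,0],[0,0,0]]]' 30
python3 -m pendant '[[1,[0,0,0],[0,0,0]],[1,[0,0,0],[0,0,0]],[1,[0,0,0],[0,0,0]],[1,[0,0,0],[0,0,0]]]' 30
```

```text
clock: 20.82
tool_pos: [0.4011, 0.1633, 0.0271]
eef_rot: [-0.007, 1.0, -0.002, -0.003]
contact_force: [0.4, -1.2, -0.3]
opening: 1.002
finger_force: 0.0
clock: 21.82
tool_pos: [0.402, 0.1641, 0.028]
eef_rot: [-0.008, 1.0, -0.001, -0.001]
contact_force: [0.5, 0.4, -0.4]
opening: 0.113
finger_force: 0.0
clock: 22.32
tool_pos: [0.4019, 0.1641, 0.0281]
eef_rot: [-0.008, 1.0, -0.001, -0.002]
contact_force: [0.4, 0.7, 0.2]
opening: 0.036
finger_force: 30.0
```

Gripped at 30 N. Now I slide it in.

```bash
python3 -m pendant '[[1,[-8,0,0],[0,0,0]],[1,[-13,0,0],[0,0,0]],[1,[-13,0,0],[0,0,0]],[1,[-13,0,0],[0,0,0]],[1,[-13,0,0],[0,0,0]]]'
python3 -m pendant '[[1,[-12,0,0],[0,0,0]],[1,[-12,0,0],[0,0,0]],[1,[-12,0,0],[0,0,0]],[1,[-10,0,0],[0,0,0]],[1,[0,0,0],[0,0,0]]]'
```

```text
clock: 22.95
tool_pos: [0.46, 0.165, 0.028]
eef_rot: [-0.008, 1.0, -0.001, -0.003]
contact_force: [-3.8, -0.4, 3.6]
opening: 0.042
finger_force: 30.1
clock: 23.58
tool_pos: [0.5072, 0.166, 0.0281]
eef_rot: [-0.007, 1.0, -0.001, -0.002]
contact_force: [-1.5, 0.0, 3.8]
opening: 0.04
finger_force: 30.1
```

```bash
python3 -m pendant '[[1,[-4,0,0],[0,0,0]],[1,[-4,0,0],[0,0,0]],[1,[0,0,0],[0,0,0]]]'
python3 -m pendant '[[1,[-3,0,0],[0,0,0]],[1,[-2,0,0],[0,0,0]],[1,[0,0,0],[0,0,0]]]'
```

```text
clock: 23.95
tool_pos: [0.5139, 0.1662, 0.0281]
eef_rot: [-0.008, 1.0, -0.001, -0.003]
contact_force: [-4.3, 0.4, 6.4]
opening: 0.038
finger_force: 30.1
clock: 24.32
tool_pos: [0.5185, 0.1663, 0.028]
eef_rot: [-0.008, 1.0, -0.001, -0.003]
contact_force: [-5.7, 0.3, 6.5]
opening: 0.04
finger_force: 30.1
```

```bash
python3 -m pendant '[[1,[-3,0,0],[0,0,0]],[1,[0,0,0],[0,0,0]]]'
python3 -m pendant '[[1,[-3,0,0],[0,0,0]],[1,[0,0,0],[0,0,0]]]'
```

```text
clock: 24.58
tool_pos: [0.5216, 0.1664, 0.028]
eef_rot: [-0.008, 1.0, -0.001, -0.003]
contact_force: [-6.0, 1.2, 7.5]
opening: 0.035
finger_force: 30.1
clock: 24.82
tool_pos: [0.5232, 0.1664, 0.028]
eef_rot: [-0.008, 1.0, -0.002, -0.004]
contact_force: [-8.9, 0.4, 9.4]
opening: 0.04
finger_force: 30.1
```

```bash
python3 -m pendant '[[1,[-3,0,0],[0,0,0]],[1,[0,0,0],[0,0,0]],[1,[0,0,0],[0,0,0]]]'
python3 -m pendant '[[-1,[0,0,0],[0,0,0]],[-1,[0,0,0],[0,0,0]],[-1,[0,0,0],[0,0,0]],[-1,[0,0,0],[0,0,0]],[-1,[0,0,0],[0,0,0]]]'
python3 -m pendant '[[-1,[0,0,-50],[0,0,0]],[-1,[10,0,-50],[0,0,0]],[-1,[50,0,-50],[0,0,0]],[-1,[30,0,0],[0,0,0]],[-1,[0,0,0],[0,0,0]]]'
python3 - <<'E'
from crate import *
img,K,M=snap("wrist")
g=mask(img,(45,90,60),(85,255,255)); g[:,300:]=0
for v in range(80,300,15):
    u=np.flatnonzero(g[v]); 
    if len(u)>2: print(v,u.min(),u.max(),cast(K,M,[(u.min(),v),(u.max(),v)],.068)[:,:2].round(4).tolist())
cv2.imwrite("pics/w5.png",img[:,:,::-1])
E
```

```text
clock: 25.2
tool_pos: [0.5231, 0.1664, 0.028]
eef_rot: [-0.009, 1.0, -0.002, -0.007]
contact_force: [-14.2, -0.6, 13.5]
opening: 0.042
finger_force: 30.1
clock: 25.82
tool_pos: [0.5301, 0.166, 0.0276]
eef_rot: [-0.008, 1.0, -0.001, -0.001]
contact_force: [-0.6, -0.2, 0.5]
opening: 0.583
finger_force: 0.0
clock: 26.45
tool_pos: [0.4448, 0.1648, 0.1728]
eef_rot: [-0.009, 1.0, -0.002, -0.001]
contact_force: [0.5, 0.0, -0.6]
opening: 0.998
finger_force: 0.0
215 147 259 [[0.487, 0.0519], [0.4845, 0.1659]]
230 134 262 [[0.5042, 0.0369], [0.5011, 0.1694]]
245 136 261 [[0.5215, 0.0372], [0.5185, 0.1688]]
260 255 261 [[0.5365, 0.1628], [0.5364, 0.1692]]
275 254 260 [[0.5551, 0.162], [0.5549, 0.1686]]
290 254 260 [[0.5743, 0.1624], [0.5741, 0.169]]
```

View pics/w5.png

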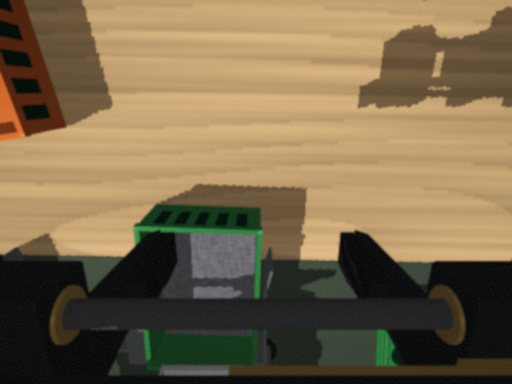

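The crate is home. It hit the stop hard after 121 mm, with the force rising to 14 N, and the near rim is now at x ≈ 0.504, as expected. Now the console.

```bash
python3 plan.py '[[0.46,0.1,0.26,155],[0.48,-0.1,0.28,100],[0.42,-0.36,0.28,40],[0.40,-0.36,0.28,-6]]' -1
```

```text
[[-1,[-4,-22,-29],[0,0,8.6]],[-1,[-7,-21,-29],[0,0,8.7]],[-1,[-10.8,-19.2,-29.4],[-0.2,0,8.6]]] [0.46 0.1  0.26]
[[-1,[-17,-29,-3],[0,0,9.2]],[-1,[-21,-26,-3],[0,0,9.2]],[-1,[-25,-22,-3],[0,0,9.2]],[-1,[-29,-17,-4],[0,0,9.1]],[-1,[-31,-13,-3],[0,0,9.2]],[-1,[-32.6,-7.5,-3.9],[0,0,9.1]]] [ 0.48 -0.1   0.28]
[[-1,[-35,-15,0],[0,0,8.6]],[-1,[-37,-9,0],[0,0,8.6]],[-1,[-38,-4,0],[0,0,8.6]],[-1,[-38,2,0],[0,0,8.6]],[-1,[-37,7,0],[0,0,8.5]],[-1,[-36,13,0],[0,0,8.6]],[-1,[-33.8,18.4,0.1],[0,0,8.5]]] [ 0.42 -0.36  0.28]
[[-1,[-3,-3,0],[0,0,9.2]],[-1,[-3,-2,0],[0,0,9.2]],[-1,[-4,-1,0],[0,0,9.2]],[-1,[-4,-1,0],[0,0,9.2]],[-1,[-4,-0.1,0.1],[0,0,9.2]]] [ 0.4  -0.36  0.28]
```

```bash
python3 -m pendant '[[-1,[-4,-22,-29],[0,0,8.6]],[-1,[-7,-21,-29],[0,0,8.7]],[-1,[-11,-19,-29],[-0.2,0,8.6]]]' 5
python3 -m pendant '[[-1,[-17,-29,-3],[0,0,9.2]],[-1,[-21,-26,-3],[0,0,9.2]],[-1,[-25,-22,-3],[0,0,9.2]],[-1,[-29,-17,-4],[0,0,9.1]],[-1,[-31,-13,-3],[0,0,9.2]],[-1,[-33,-7,-4],[0,0,9.1]]]'
python3 -m pendant '[[-1,[-35,-15,0],[0,0,8.6]],[-1,[-37,-9,0],[0,0,8.6]],[-1,[-38,-4,0],[0,0,8.6]],[-1,[-38,2,0],[0,0,8.6]],[-1,[-37,7,0],[0,0,8.5]],[-1,[-36,13,0],[0,0,8.6]],[-1,[-34,18,0],[0,0,8.5]]]'
python3 -m pendant '[[-1,[-3,-3,0],[0,0,9.2]],[-1,[-3,-2,0],[0,0,9.2]],[-1,[-4,-1,0],[0,0,9.2]],[-1,[-4,-1,0],[0,0,9.2]],[-1,[-4,0,0],[0,0,9.2]],[-1,[0,0,0],[0,0,0]]]'
python3 - <<'E'
from h import *
print(r.get_state()["q"])
img,K,M=snap("wrist");print(M[:3,3],proj(K,M,[[.437,-.366,.116]]))
i2,K2,M2=snap("top")
a=cv2.resize(i2[40:230,210:330],None,fx=2,fy=2)
o=np.zeros((384,512+a.shape[1],3),np.uint8);o[:,:512]=img;o[:a.shape[0],512:]=a[:384];cv2.imwrite("pics/w6.png",o[:,:,::-1])
E
```

```text
clock: 26.88
tool_pos: [0.4614, 0.0996, 0.2597]
eef_rot: [0.22, 0.976, 0.0, -0.001]
contact_force: [1.0, -0.6, -0.2]
opening: 0.997
finger_force: 0.0
clock: 27.62
tool_pos: [0.4816, -0.1018, 0.2789]
eef_rot: [0.645, 0.764, -0.0, -0.001]
contact_force: [0.5, -0.1, -0.6]
opening: 1.0
finger_force: 0.0
clock: 28.5
tool_pos: [0.42, -0.3621, 0.2787]
eef_rot: [0.941, 0.339, -0.001, -0.0]
contact_force: [-0.2, -0.5, -0.4]
opening: 0.997
finger_force: 0.0
clock: 29.25
tool_pos: [0.4, -0.3608, 0.2789]
eef_rot: [0.999, -0.052, -0.001, 0.0]
contact_force: [0.3, 0.1, -0.8]
opening: 1.0
finger_force: 0.0
[ 0.85121742  0.49753979 -0.32353776  1.72347109  0.18895854  0.95293422
 -1.2209742 ]
[ 0.4811489  -0.37010969  0.45787804] [[256.95145056 131.15097637]]
```

View pics/w6.png

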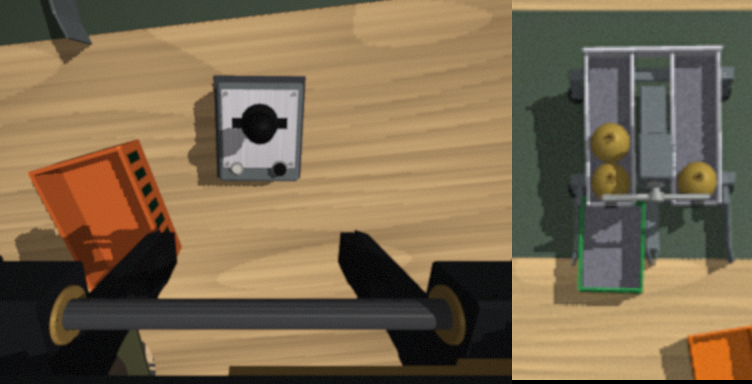

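The wrist view shows the knob at (260,124), upright and aligned with the tool. The inset shows the crate home under the left lane.

```bash
python3 - <<'E'
from plan import *
img,K,M=snap("wrist"); g=img.max(2); m=((g<40)*255).astype(np.uint8); m[:103]=0;m[144:]=0;m[:,:243]=0;m[:,278:]=0
c,rad=cv2.minEnclosingCircle(cv2.findNonZero(cv2.morphologyEx(m,cv2.MORPH_OPEN,np.ones((11,11)))));print(c,rad,rad/302*.342)
k=cast(K,M,[c],.116)[0];print(k)
plan([[k[0],k[1],.175,-6],[k[0],k[1],.097,-6]],-1,step=45)
E
```

```text
(260.0, 123.68571472167969) 18.675872802734375 0.021149498339520387
[ 0.44516929 -0.36955265  0.116     ]
[[-1,[15,2,35],[0,0,0]],[-1,[15,1,34],[0,0,0]],[-1,[15.8,1.9,34.9],[0,0,0]]] [ 0.4452 -0.3696  0.175 ]
[[-1,[0,0,39],[0,0,0]],[-1,[0.1,0,39],[0,0,0]]] [ 0.4452 -0.3696  0.097 ]
```

```bash
python3 -m pendant '[[-1,[15,2,35],[0,0,0]],[-1,[15,1,34],[0,0,0]],[-1,[13,2,35],[0,0,0]],[-1,[0,0,35],[0,0,0]],[-1,[0,0,35],[0,0,0]],[-1,[0,0,12],[0,0,0]],[-1,[0,0,0],[0,0,0]]]' 10
python3 -m pendant '[[1,[0,0,0],[0,0,0]],[1,[0,0,0],[0,0,0]],[1,[0,0,0],[0,0,0]],[1,[0,0,0],[0,0,0]],[1,[0,0,0],[0,0,0]],[1,[0,0,0],[0,0,0]],[1,[0,0,0],[0,0,0]]]' 10
```

```text
clock: 30.28
tool_pos: [0.4418, -0.3691, 0.0929]
eef_rot: [0.999, -0.052, -0.001, -0.0]
contact_force: [-0.6, -0.4, 0.4]
opening: 1.003
finger_force: 0.0
clock: 31.15
tool_pos: [0.4418, -0.3685, 0.093]
eef_rot: [0.999, -0.052, -0.001, -0.001]
contact_force: [0.7, 1.4, -1.0]
opening: 0.318
finger_force: 8.2
```

```bash
python3 -m pendant '[[1,[0,0,0],[0,0,0]],[1,[0,0,0],[0,0,0]],[1,[0,0,0],[0,0,0]]]' 10
python3 - <<'E'
from h import *
# knob height/pos across two views: scene + top dark blobs near the knob
for n in("top","scene"):
    img,K,M=snap(n); print(n,proj(K,M,[[.442,-.369,.116],[.442,-.369,.135]]).round(1).tolist())
img,K,M=snap("wrist"); g=img.max(2)
p=proj(K,M,[[.4418,-.3685,.116],[.4518,-.3685,.13]]).round(0);print(p)
for v in range(90,300,10): print(v,"".join("#" if x<45 else("o" if x<90 else ".") for x in g[v,170:345:3]))
E
```

```text
clock: 31.52
tool_pos: [0.4418, -0.3686, 0.0931]
eef_rot: [0.999, -0.052, -0.001, -0.001]
contact_force: [-0.0, 2.0, -0.3]
opening: 0.318
finger_force: 8.1
top [[380.1, 199.0], [381.7, 198.6]]
scene [[157.7, 132.1], [156.7, 128.5]]
[[255. 239.]
 [253. 234.]]
90 ...........................................................
100 ...........................................................
110 ...........................................................
120 .....ooooooooooooooooooooooooooooooooooooooooooooooooo.....
130 .....ooooooooooooooooooooooooooooooooooooooooooooooooo.....
140 ...........................................................
150 ....o......................................................
160 ...........................................................
170 .....o.....................................................
180 .....o.................o###########........................
190 .....o..............##################.....................
200 .............o###############################..............
210 ......o.......#############ooo..#############..............
220 ......oo............##################.....................
230 ......oo.......o....##################o....................
240 ......ooo..#####################o###############...........
250 .......oo#########################################.........
260 ooo.o..#############################################.......
270 ####################o....#########....#####################
280 ####################ooo...........ooo######################
290 ##o...#############oooo................o#############oooo##
```

```bash
python3 - <<'E'
from h import *
img,K,M=snap("wrist"); g=img.max(2); print(M[:3,3])
for v in range(172,250,4):
    row=g[v]<45; u=np.flatnonzero(row[180:335])+180
    print(v,(u.min(),u.max(),len(u)) if len(u) else None, cast(K,M,[(257,v)],.116)[0].round(4))
E
```

```text
[ 0.52284927 -0.37820708  0.27207517]
172 None [ 0.4813 -0.3739  0.116 ]
176 (np.int64(254), np.int64(259), 6) [ 0.4791 -0.3737  0.116 ]
180 (np.int64(241), np.int64(272), 32) [ 0.4769 -0.3735  0.116 ]
184 (np.int64(235), np.int64(277), 43) [ 0.4746 -0.3732  0.116 ]
188 (np.int64(231), np.int64(281), 51) [ 0.4724 -0.373   0.116 ]
192 (np.int64(228), np.int64(284), 57) [ 0.4701 -0.3728  0.116 ]
196 (np.int64(227), np.int64(285), 59) [ 0.4678 -0.3725  0.116 ]
200 (np.int64(210), np.int64(303), 94) [ 0.4655 -0.3723  0.116 ]
204 (np.int64(210), np.int64(302), 93) [ 0.4631 -0.372   0.116 ]
208 (np.int64(210), np.int64(302), 78) [ 0.4607 -0.3718  0.116 ]
212 (np.int64(211), np.int64(302), 90) [ 0.4584 -0.3715  0.116 ]
216 (np.int64(227), np.int64(284), 58) [ 0.456  -0.3713  0.116 ]
220 (np.int64(229), np.int64(283), 55) [ 0.4535 -0.371   0.116 ]
224 (np.int64(232), np.int64(281), 50) [ 0.4511 -0.3708  0.116 ]
228 (np.int64(230), np.int64(282), 53) [ 0.4486 -0.3705  0.116 ]
232 (np.int64(212), np.int64(301), 66) [ 0.4461 -0.3703  0.116 ]
236 (np.int64(204), np.int64(309), 106) [ 0.4436 -0.37    0.116 ]
240 (np.int64(202), np.int64(311), 107) [ 0.4411 -0.3697  0.116 ]
244 (np.int64(200), np.int64(314), 110) [ 0.4385 -0.3695  0.116 ]
248 (np.int64(197), np.int64(317), 121) [ 0.4359 -0.3692  0.116 ]
```

Row 206 is the boot and slot on the console top, so x is right. The 28 mm opening means the pads are gripping about 11 mm above the ball's equator, so I'll regrip lower.

```bash
python3 -m pendant '[[0,[0,0,0],[0,0,0]],[0,[0,0,0],[0,0,0]],[0,[0,0,0],[0,0,0]],[0,[-1,0,7],[0,0,0]],[0,[-1,0,7],[0,0,0]],[0,[0,0,0],[0,0,0]]]' 10
python3 -m pendant '[[1,[0,0,0],[0,0,0]],[1,[0,0,0],[0,0,0]],[1,[0,0,0],[0,0,0]],[1,[0,0,0],[0,0,0]],[1,[0,0,0],[0,0,0]],[1,[0,0,0],[0,0,0]]]' 10
python3 -c "
from plant import r
print(r.pinch_z)"
```

```text
clock: 32.48
tool_pos: [0.439, -0.3686, 0.0783]
eef_rot: [0.999, -0.053, -0.002, -0.001]
contact_force: [-0.2, 0.0, -0.6]
opening: 0.5
finger_force: 0.0
clock: 33.22
tool_pos: [0.4397, -0.3686, 0.0791]
eef_rot: [0.999, -0.052, -0.001, -0.0]
contact_force: [0.4, 1.6, -3.0]
opening: 0.4
finger_force: 10.0
0.0187
```

Opening 35 mm: I have the ball at its equator. Tilting left (tool −y).

```bash
python3 -m pendant '[[1,[0,-6,0.3],[0,0,0]],[1,[0,-6,0.9],[0,0,0]],[1,[0,-6,1.6],[0,0,0]],[1,[0,-5,1.8],[0,0,0]],[1,[0,0,0],[0,0,0]],[1,[0,0,0],[0,0,0]]]'
cat > pears.py <<'E'
from h import *
img,K,M=snap("top")
m=mask(img,(15,110,70),(30,255,230)); m[:60]=0;m[180:]=0;m[:,:235]=0;m[:,325:]=0
m=cv2.morphologyEx(m,cv2.MORPH_OPEN,np.ones((5,5)))
n,l,s,c=cv2.connectedComponentsWithStats(m)
for i in range(1,n): print("blob px",c[i].round(1),s[i].tolist(),"world z=.05",cast(K,M,[c[i]],.05)[0].round(3),"z=.13",cast(K,M,[c[i]],.13)[0].round(3))
st=r.get_state();print(st["clock"],st["tool_pos"].round(4),st["contact_force"].round(1))
E
python3 pears.py
```

```text
clock: 33.98
tool_pos: [0.4431, -0.3529, 0.0769]
eef_rot: [0.999, -0.055, 0.002, 0.005]
contact_force: [-1.6, -7.5, 8.5]
opening: 0.398
finger_force: 10.0
blob px [258.  120.7] [250, 109, 18, 28, 362] world z=.05 [0.77 0.11 0.05] z=.13 [0.748 0.109 0.13 ]
blob px [301.2 129.8] [292, 121, 19, 18, 275] world z=.05 [ 0.732 -0.07   0.05 ] z=.13 [ 0.712 -0.061  0.13 ]
blob px [261.9 142.4] [258, 139, 9, 8, 60] world z=.05 [0.678 0.093 0.05 ] z=.13 [0.661 0.093 0.13 ]
34.025 [ 0.4431 -0.3529  0.0769] [-1.7 -8.5  7.2]
```

Only 16 mm so far because of arm compliance, and the first pear is at the lip. I'll press further.

```bash
python3 -m pendant '[[1,[0,-4,0],[0,0,0]],[1,[0,-4,0],[0,0,0]],[1,[0,0,0],[0,0,0]],[1,[0,0,0],[0,0,0]]]'; python3 pears.py
```

```text
clock: 34.52
tool_pos: [0.4439, -0.3457, 0.0768]
eef_rot: [0.998, -0.055, 0.002, 0.005]
contact_force: [-1.5, -9.8, 6.7]
opening: 0.4
finger_force: 10.0
blob px [301.1 130.1] [292, 121, 19, 19, 287] world z=.05 [ 0.731 -0.069  0.05 ] z=.13 [ 0.71  -0.061  0.13 ]
blob px [256.  131.9] [252, 129, 9, 7, 54] world z=.05 [0.722 0.118 0.05 ] z=.13 [0.702 0.117 0.13 ]
blob px [260.3 142.3] [253, 138, 15, 9, 104] world z=.05 [0.679 0.1   0.05 ] z=.13 [0.661 0.099 0.13 ]
blob px [258.6 163.4] [250, 155, 18, 18, 261] world z=.05 [0.59  0.106 0.05 ] z=.13 [0.577 0.105 0.13 ]
34.575 [ 0.444  -0.3458  0.0769] [-1.4 -9.9  7.1]
```

One pear is in the crate and the second is coming, so I hold.

```bash
python3 -m pendant '[[1,[0,0,0],[0,0,0]],[1,[0,0,0],[0,0,0]],[1,[0,0,0],[0,0,0]],[1,[0,0,0],[0,0,0]],[1,[0,0,0],[0,0,0]],[1,[0,0,0],[0,0,0]],[1,[0,0,0],[0,0,0]],[1,[0,0,0],[0,0,0]]]'; python3 pears.py
python3 -m pendant '[[1,[0,0,0],[0,0,0]],[1,[0,0,0],[0,0,0]],[1,[0,0,0],[0,0,0]],[1,[0,0,0],[0,0,0]],[1,[0,0,0],[0,0,0]],[1,[0,0,0],[0,0,0]],[1,[0,0,0],[0,0,0]],[1,[0,0,0],[0,0,0]]]'; python3 pears.py
```

```text
clock: 35.58
tool_pos: [0.4439, -0.3458, 0.0768]
eef_rot: [0.998, -0.055, 0.002, 0.005]
contact_force: [-2.0, -9.7, 6.6]
opening: 0.4
finger_force: 10.0
blob px [301.1 130.2] [292, 121, 19, 19, 287] world z=.05 [ 0.731 -0.069  0.05 ] z=.13 [ 0.71  -0.061  0.13 ]
blob px [260. 153.] [252, 145, 17, 17, 249] world z=.05 [0.634 0.101 0.05 ] z=.13 [0.618 0.1   0.13 ]
blob px [258.8 173.1] [250, 166, 18, 14, 219] world z=.05 [0.55  0.105 0.05 ] z=.13 [0.539 0.104 0.13 ]
35.625 [ 0.4439 -0.3457  0.0768] [ -1.  -10.4   6.5]
clock: 36.62
tool_pos: [0.4439, -0.3457, 0.0768]
eef_rot: [0.998, -0.055, 0.002, 0.005]
contact_force: [-1.6, -10.8, 6.1]
opening: 0.399
finger_force: 10.0
blob px [301.2 130.1] [292, 121, 19, 19, 287] world z=.05 [ 0.731 -0.07   0.05 ] z=.13 [ 0.711 -0.061  0.13 ]
blob px [260. 153.] [252, 145, 17, 17, 249] world z=.05 [0.634 0.101 0.05 ] z=.13 [0.618 0.1   0.13 ]
blob px [258.7 173.1] [250, 166, 18, 14, 219] world z=.05 [0.55  0.105 0.05 ] z=.13 [0.539 0.105 0.13 ]
36.675 [ 0.4439 -0.3458  0.0768] [-1.7 -9.6  6.5]
```

Both pears rest in the crate at x ≈ 0.55 and 0.63. Now I bring the stick back to the middle and release it.

```bash
python3 -m pendant '[[1,[0,7,-1.5],[0,0,0]],[1,[0,8,-1.5],[0,0,0]],[1,[0,8,-1],[0,0,0]],[1,[0,8,-0.6],[0,0,0]],[1,[0,0,0],[0,0,0]],[1,[0,0,0],[0,0,0]]]'
python3 -m pendant '[[-0.2,[0,0,0],[0,0,0]],[-0.2,[0,0,0],[0,0,0]],[-0.6,[0,0,0],[0,0,0]],[-1,[0,0,0],[0,0,0]],[-1,[0,0,0],[0,0,0]],[-1,[0,0,0],[0,0,0]]]'
python3 -m pendant '[[-1,[0,0,-40],[0,0,0]],[-1,[0,0,-50],[0,0,0]],[-1,[0,0,-50],[0,0,0]],[-1,[-42,6,-59],[0,0,0]],[-1,[0,0,0],[0,0,0]],[-1,[0,0,0],[0,0,0]]]'
python3 pears.py
python3 - <<'E'
from h import *
img,K,M=snap("wrist"); g=img.max(2);print(proj(K,M,[[.442,-.3686,.116],[.439,-.3696,.058]]))
for v in range(98,150,4): print(v,"".join("#" if x<40 else "." for x in g[v,205:315:2]))
i,K,M=snap("top")  # gate bar row-wise brightness ends
print(proj(K,M,[[.666,.12,.185],[.667,-.087,.185]]))
E
```

```text
clock: 37.42
tool_pos: [0.4401, -0.3679, 0.0792]
eef_rot: [0.999, -0.052, -0.001, -0.001]
contact_force: [2.5, 2.9, 5.3]
opening: 0.4
finger_force: 10.0
clock: 38.17
tool_pos: [0.4397, -0.369, 0.0792]
eef_rot: [0.999, -0.053, -0.001, -0.0]
contact_force: [-0.5, -0.6, -0.4]
opening: 0.998
finger_force: 0.0
clock: 38.92
tool_pos: [0.4035, -0.3701, 0.2696]
eef_rot: [0.999, -0.053, -0.001, -0.0]
contact_force: [-0.7, 0.4, -1.0]
opening: 1.0
finger_force: 0.0
blob px [303.4 129. ] [294, 121, 19, 16, 250] world z=.05 [ 0.736 -0.079  0.05 ] z=.13 [ 0.715 -0.07   0.13 ]
blob px [260.1 152.8] [252, 144, 17, 18, 255] world z=.05 [0.634 0.1   0.05 ] z=.13 [0.619 0.1   0.13 ]
blob px [258.8 173.1] [250, 166, 18, 14, 218] world z=.05 [0.55  0.105 0.05 ] z=.13 [0.539 0.105 0.13 ]
38.975 [ 0.4035 -0.3697  0.2689] [ 0.5  0.8 -0.3]
[[251.303851   131.49128292]
 [253.17747108 127.72480781]]
98 .......................................................
102 .......................................................
106 .......................................................
110 .....................#######...........................
114 ..................#############........................
118 ................################.......................
122 ...............##################......................
126 ...........###########################.................
130 ...........###########################.................
134 ................#################......................
138 ...#.............##############........................
142 ...#..............############.........................
146 ...#................########...........................
[[254.78930241 137.8281232 ]
 [309.59674543 137.80516686]]
```

```bash
python3 - <<'E'
from h import *
i,K,M=snap("top"); g=mask(i,(45,90,60),(85,255,255)); g[:,:235]=0;g[:,290:]=0;g[:145]=0
ys,xs=np.nonzero(g); print(xs.min(),xs.max(),ys.max(),cast(K,M,[(xs.min(),ys.max()),(xs.max(),ys.max())],.068).round(4))
E
```

```text
243 276 186 [[0.4943 0.1687 0.068 ]
 [0.4951 0.0349 0.068 ]]
```

The crate's near edge is at row 186, the same as before the pears rolled. The knob is centred in its slot. Handing in.

```bash
python3 -c "
from plant import r
print(r.finish_job())"
```

```text
the job is handed in; nothing more can be done
None
```

I handed the job in at about 39 s, with no verdict shown: the crate is home in the left bay with both pears at rest in it, the single pear still waits in its lane, and the stick is back in the middle and let go.

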